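# Push the taped parcel into the measuring corner and start the measurement

## Task

Without picking anything up, push the brown parcel with the orange tape along the table until it sits snugly in the measuring corner, its long side flat against the long back fence and its end flat against the short side fence. Then press the green button on the grey console fully down to take the measurement, and let it go. Leave the parcel in place and do not disturb the other things on the table.

Things in the scene. Friction and masses are not known exactly. Their poses are not given: they have to be found in the camera images.
- parcel: loose brown cardboard parcel with an orange tape band round it, 90 mm along its x, 120 mm along its y, 60 mm high, 0.25 to 0.5 kg. Origin at the centre of its underside. It starts in front of the corner, turned by up to 0.3 rad from the world axes, and slides flat on the table
- corner: fixed aluminium corner of two fences, 12 mm thick, 40 mm high (black block behind the corner: 55 mm). Origin on the table where the fences' inner faces meet. Back fence: inner face at x = 0, from y = 0 to -420 mm. Side fence: inner face at y = 0, from x = 0 to -160 mm. The parcel belongs at negative x and y. The frame is turned 0 to 0.2 rad about the vertical from the world axes
- seat (a point): the point on the table, amid a yellow outline, where the parcel's origin lies when it is home: 45 mm in -x and 60 mm in -y from corner in its frame, same axes. The parcel's +x side (120 mm long) is then flat on the back fence and its +y end (90 mm) flat on the side fence
- measure (a joint): travel of the green button: 0 released, 0.006 m fully down. Spring return, 5 N when fully down
- measure_top (a point): centre of the top of the green push button, 34 mm across, standing 10 mm proud of a black housing on a grey console (85 x 75 x 30 mm) outside the side fence, centred 100 mm in -x and 70 mm in +y from corner in its frame; its top is 52 mm above the table. Press straight down; the cap moves 6 mm
- white_box: loose plain white carton 80 x 80 x 50 mm, origin at the centre of its underside; a bystander standing beside the parcel, left or right of it. Leave it alone
- tape_roll: loose orange roll of tape lying flat, 90 mm across, 45 mm high, origin at the centre of its underside; bystander
- marker: loose blue marker pen, 125 mm long along its x, 19 mm thick, origin under its middle; bystander
- mug: loose blue mug, 76 mm across and 85 mm high, origin at the centre of its underside; bystander
- scanner: loose black hand scanner lying on its side, 34 mm high, 55 mm wide, reaching 64 mm in -x and 127 mm in +x of its origin, which is on its underside; bystander
- stamp: loose rubber stamp, 50 x 30 mm red foot, wooden handle up to 72 mm high, origin at the centre of its underside; bystander
- small_box: loose brown carton with green tape, 100 x 70 x 45 mm, origin at the centre of its underside; bystander
There are look-alikes about, which are no part of the job. What is shaped like the parcel but yellow is not meant.

How it is judged:
On the way, in this order (a step that is already met when the one before it is completed fails the run):
1. the parcel lies snug and square against both fences (x of parcel in the frame of corner between -0.05 and -0.041 m and y of parcel in the frame of corner between -0.065 and -0.056 m and angle between the x axis of parcel and the x axis of corner, either way round below 0.05 rad and height (world z) of parcel below 0.004 m and angle between parcel's own z axis and vertical below 0.05 rad), for 0.2 s.
2. the green button is pressed fully down with the parcel in the corner (all of step 1 and value of joint measure above 0.0045 m), for 0.05 s.
At the end, for the whole second after the job is handed in: The parcel lies flat on the table in the corner at rest, with at most 5 mm of gap to each fence and square to them within 0.05 rad; the button has been pressed at least 4.5 mm down with the parcel there and is released again (all of step 1 and value of joint measure below 0.0015 m and linear speed of parcel below 0.01 m/s); the robot touches nothing.
It fails at once if the parcel is lifted or tipped (height (world z) of parcel above 0.012 m or angle between parcel's own z axis and vertical above 0.15 rad).
It fails at once if the button is pressed while the parcel is not in the corner (value of joint measure above 0.004 m and (x of parcel in the frame of corner below -0.056 m or y of parcel in the frame of corner below -0.071 m)).
It fails at once if a bystander is moved by more than 15 mm (distance of any of white_box, tape_roll, marker, mug, scanner, stamp, small_box from where it was at the start of the episode above 0.015 m).
It also fails if it takes over 61 s, if anything falls off the work surface, if the arm or the gripper's body presses on something with over 40 N, if the wrist force passes 120 N, or if a joint passes its speed limit or range.

## Robot

A 6-joint arm with a two-finger parallel gripper is mounted at the origin on the work surface. World frame = base frame: x ahead of the robot, y to its left, z up, the work surface at z = 0. Lengths are in m, angles in rad, forces in N, time in s.
With the tool pointing down it reaches from about 0.4 to 0.825 m from the base axis. Payload 7 kg.
Tool frame: the origin (TCP) lies between the finger pads; the fingertips stand 22 mm ahead of it and the grasp point (between the pads) lies 3 mm ahead of it; z points along the fingers, y is the direction in which the jaws open and shut (so a half turn about z gives the same grasp; the last joint's range is limited). The gripper opens to 88 mm and grips with 3 to 60 N. Pads are 19 mm wide; open, the fingers measure 130 mm over their backs; the gripper's body (78 mm by 193 mm) begins 47 mm behind the grasp point.
Start: joints at [1.5, 0.359, 0.012, 0, -1.224, -0.288], TCP at [0.237, 0.632, 0.249] pointing down, gripper open.
Joint ranges: [-3.07, 3.07], [-1.43, 2.12], [-1.02, 1.25], [-3.03, 1.67], [-3.05, -0], [-3.03, 3.03]. Speed limits (rad/s): [2.39, 2.39, 3.01, 3.14, 3.14, 3.14].

## Interface

Orientations are given as [roll, pitch, yaw] about the fixed x, y, z axes, in that order (R = Rz(yaw) Ry(pitch) Rx(roll)).
In Python, from station import arm, optics gives the robot as it stands. The module is installed in compiled form; this text tells all that it offers.
- The arm moves only by the tool jog_arm, never from a script. Its argument "motion" is a list that holds one entry, the list of rows, each a list of 7 numbers: the shift along the tool's x, y, z in m, then the turn, a rotation vector about the tool's x, y, z in degrees, then the finger opening in m, from 0 to 0.0876. In form: [[[x, y, z, rx, ry, rz, grip], ...]]. A call has 1 to 8 rows; each row is the pose to reach, as a shift and turn from the pose measured when the call began, along the tool's axes at that moment; what a row does not reach only later rows make up. A row lasts 1/10 s, in which the tool goes at most 50 mm and 8.59 degrees, less where a joint would pass 70% of its speed; a pose out of reach is approached as far as the arm can. A call with a gripper value outside its range is refused whole. The fingers move at their own pace and stop on an object; "newtons" is the grip in N (left out, the last holds). Time passes only in rows, so rows that repeat a pose let the fingers close. It gives the time, the measured TCP pose, the force and the opening at its end, in the units of the state.
- arm.get_state(): the state, without advancing time (a new reading comes with each control period).
- optics.grab_frame(name): name is "scene" or "top" or "wrist"; returns the picture (420x560x3 uint8, red, green, blue); there is no depth.
- optics.camera_model(name): a dict with "mtx" (3x3 intrinsics, pixels), "R" (3x3) and "t" (3): a world point X has camera coordinates R X + t; the wrist camera has in their place "mount" (4x4, takes a point from camera to tool coordinates, whose origin is the TCP and whose axes are the flange's). Camera axes: x right, y down, z forward; pixel columns grow to the right and rows downward; lengths in m; the calibration is good to about 2 mm. A picture is of the moment at which its call begins: read the wrist's pose just before it. camera_model takes no time and is no camera call.
- arm.job_done(): hands the job in, once; it reports no verdict.
The state is a dict: "t": time; "q": joint angles; "qd": joint speeds; "joint_efforts": joint torques, N m; "eef_pos": TCP position; "ee_rot": TCP orientation; "force": force on the tool from outside, world axes, zero at the start; "moment": the same for the moment, N m; "width": finger opening in m.
Only numpy, scipy, OpenCV 4.12 (cv2) and the standard library are available. Lean on these libraries where they do the work, as an engineer would, in place of code of your own. Each camera call takes 0.05 s, during which the arm holds its last target.

## Working session

There is one attempt and no reset: what is moved stays moved. The work goes in short steps, Python scripts to look and compute and a tool call to move; the robot and the scene stay as the last step left them, time stands still between calls to the robot, and variables do not carry over. Pictures are saved under pics/ and viewed, and the job is handed in when it is done.

Besides the shell and the picture viewer there is one more tool, called after ">>>" as name(argument=value, ...), one argument or row to a line, values as JSON. jog_arm: Moves the arm, as the interface text tells. Its arguments: {"type":"object","properties":{"motion":{"type":"array","items":{"type":"array","items":{"type":"array","items":{"type":"number"}}}},"newtons":{"type":"number"}},"required":["motion"]}

```bash
mkdir -p pics
python3 - <<'E'
from station import arm, optics
import cv2
s=arm.get_state(); print(s)
for n in ("scene","top"):
    im=optics.grab_frame(n); cv2.imwrite(f"pics/{n}0.png",cv2.resize(im[:,:,::-1],(800,600),interpolation=cv2.INTER_CUBIC)); cv2.imwrite(f"pics/{n}0_raw.png",im[:,:,::-1])
    print(n,optics.camera_model(n))
E
```

```text
{'t': 0.0, 'q': array([ 1.50011307e+00,  3.59368902e-01,  1.10307766e-02, -3.24592586e-04,
       -1.22406288e+00, -2.88080538e-01]), 'qd': array([ 1.86687842e-03,  1.88262328e-04, -5.86929700e-05, -1.94485186e-03,
       -6.14528642e-04,  4.68187256e-04]), 'joint_efforts': array([-7.25881928e-04, -5.82723427e+01,  2.93059802e+01,  6.99738532e+00,
        6.89040593e-03, -1.66713940e-04]), 'eef_pos': array([0.23688806, 0.631584  , 0.24762665]), 'ee_rot': array([ 3.13996741e+00, -1.63387650e-04, -3.58874212e-01]), 'force': array([ 0.19282192, -0.12494509, -0.2500635 ]), 'moment': array([-0.02750157,  0.04517011, -0.02734504]), 'width': 0.08765722210385349}
scene {'mtx': array([[437.26812514,   0.        , 277.17936009],
       [  0.        , 437.26812514, 212.27298722],
       [  0.        ,   0.        ,   1.        ]]), 'R': array([[ 0.72912174,  0.68420565,  0.01562414],
       [ 0.44401121, -0.45553983, -0.77158118],
       [-0.52080278,  0.5695139 , -0.63593897]]), 't': array([-0.3038087 , -0.12404663,  1.61505573])}
top {'mtx': array([[455.45550135,   0.        , 284.5751108 ],
       [  0.        , 455.45550135, 210.95626231],
       [  0.        ,   0.        ,   1.        ]]), 'R': array([[ 0.00812235, -0.99996066, -0.00356505],
       [-0.98989035, -0.0075356 , -0.14163446],
       [ 0.14160202,  0.00467942, -0.98991261]]), 't': array([-0.02964755,  0.41926618,  1.3342112 ])}
```

View pics/scene0.png

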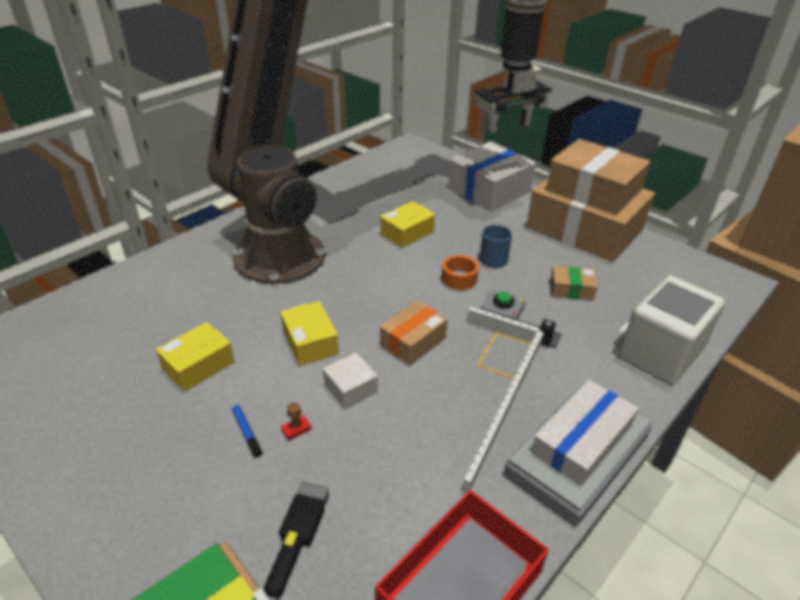

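View pics/top0.png

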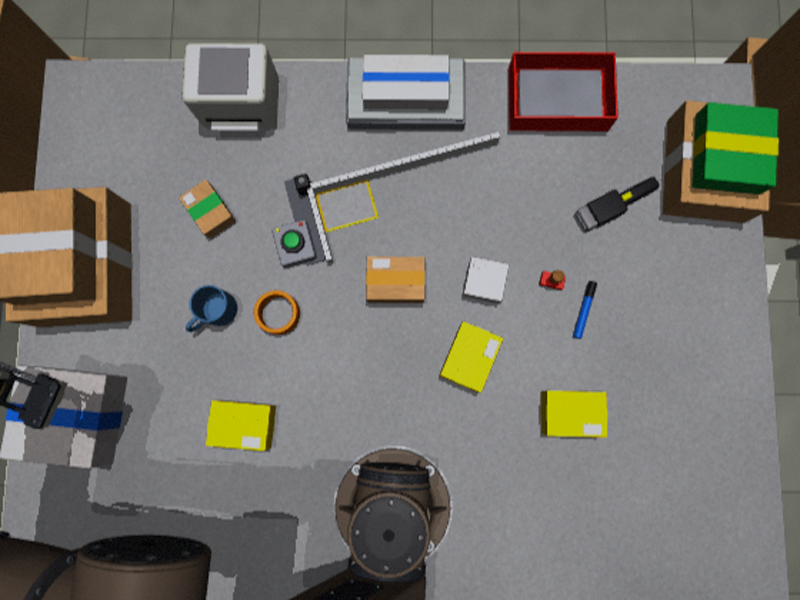

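Look-alikes in the top picture:
- **Brown with orange tape:** (395,279).
- **Yellow boxes, same shape:** (472,357), (576,414) and (240,426).
- **Small brown box with green tape:** (207,208).
- **Stacked cartons:** at the left edge.

By the description, the parcel is the one at (395,279). I'll check it in a close crop.

Run:
```python
import cv2
im=cv2.imread("pics/top0_raw.png")
c=im[85:235,180:380]; cv2.imwrite("pics/crop_top.png",cv2.resize(c,None,fx=4,fy=4,interpolation=cv2.INTER_CUBIC))
```

```text
(no output)
```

View pics/crop_top.png

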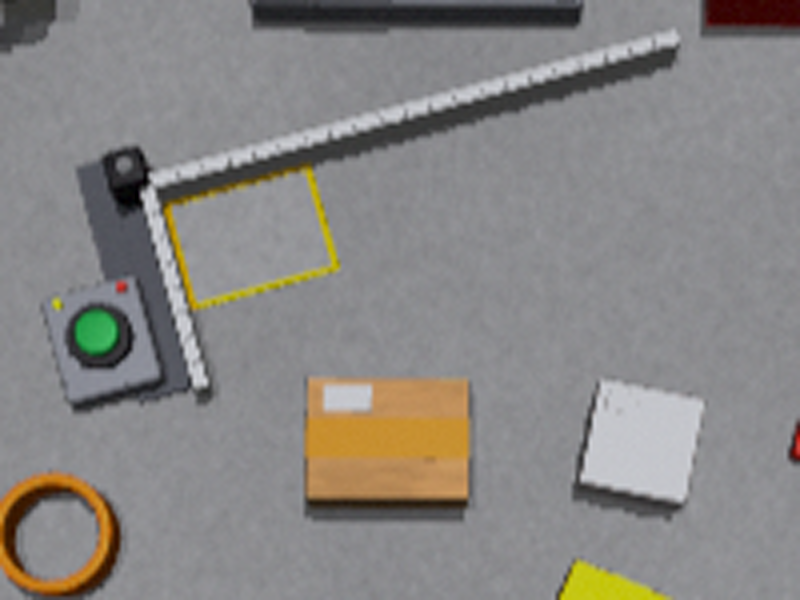

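```bash
cat > h.py <<'E'
import numpy as np
from station import arm, optics
def px2w(cam,uv,z):
    m=optics.camera_model(cam);K,R,t=m["mtx"],m["R"],m["t"]
    d=R.T@np.linalg.inv(K)@np.array([uv[0],uv[1],1.]);o=-R.T@t
    return o+d*(z-o[2])/d[2]
def w2px(cam,X):
    m=optics.camera_model(cam);p=m["mtx"]@(m["R"]@np.array(X)+m["t"]);return p[:2]/p[2]
E
python3 - <<'E'
from h import *
def c(p,z): return px2w("top",((p[0]+.5)/4-.5+180,(p[1]+.5)/4-.5+85),z)[:2]
P=np.array([c(p,.06) for p in [(306,379),(469,379),(469,500),(306,500)]])
print("parcel",P.round(4).tolist(),P.mean(0),[np.linalg.norm(P[i]-P[(i+1)%4]).round(4) for i in range(4)])
print("yaw from y-edge",[np.arctan2(*( (P[i]-P[j])*[-1,1])) for i,j in((0,1),(3,2))])
Y=np.array([c(p,0) for p in [(164,205),(311,167),(340,268),(193,308)]])
print("seat",Y.mean(0),[np.linalg.norm(Y[i]-Y[(i+1)%4]).round(4) for i in range(4)])
B=c((97,331),.052);print("button",B)
f=[c(p,.04) for p in [(158,187),(679,44),(208,386)]];print("fence",f)
a=f[0]-f[1];print("yaw back",np.arctan2(-a[0],a[1]), np.linalg.norm(a)); b=f[0]-f[2];print("yaw side",np.arctan2(b[1],b[0]),np.linalg.norm(b))
for th in (-.2,-.22,.2):
  R=np.array([[np.cos(th),-np.sin(th)],[np.sin(th),np.cos(th)]])
  print(th,"corner from seat",Y.mean(0)+R@[.045,.06],"from button",B-R@[-.1,.07])
W=np.array([c(p,.05) for p in [(600,380),(704,400),(686,503),(581,485)]]);print("white",W.mean(0),W.tolist())
E
```

```text
parcel [[0.5089, 0.0584], [0.5098, -0.0621], [0.4194, -0.0625], [0.4185, 0.0569]] [ 0.46412549 -0.00231484] [np.float64(0.1205), np.float64(0.0904), np.float64(0.1194), np.float64(0.0904)]
yaw from y-edge [np.float64(0.007357624122481595), np.float64(0.007601774738223028)]
seat [0.6348891  0.10669387] [np.float64(0.1191), np.float64(0.085), np.float64(0.1185), np.float64(0.0864)]
button [0.54603188 0.21577154]
fence [array([0.66169142, 0.17521294]), array([ 0.77863394, -0.22320386]), array([0.50726456, 0.13326716])]
yaw back 0.28549948863221697 0.4152246388509518
yaw side 0.26522331342060873 0.1600221988946617
-0.2 corner from seat [0.69091226 0.15655774] from button [0.63013169 0.12729994]
-0.22 corner from seat [0.69189827 0.15542738] from button [0.62834555 0.12563575]
0.2 corner from seat [0.66707194 0.17443798] from button [0.65794539 0.16703381]
white [ 0.46540923 -0.19122352] [[0.5118754918454266, -0.15984328682949894], [0.4972779698693151, -0.23702001981242524], [0.4198208332604352, -0.2226777360603297], [0.432662625098089, -0.14535304653840864]]
```

```bash
cat >> h.py <<'E'
from scipy.spatial.transform import Rotation as Ro
def rel(pos,yaw,s=None):
    s=s or arm.get_state()
    R0=Ro.from_euler('xyz',s["ee_rot"]);R1=Ro.from_euler('xyz',[np.pi,0,yaw])
    d=R0.inv().apply(np.array(pos)-s["eef_pos"]);r=np.degrees((R0.inv()*R1).as_rotvec())
    return np.r_[d.round(4),r.round(2)].tolist()
TH=.272;C=np.array([.662,.176])
RC=np.array([[np.cos(TH),-np.sin(TH)],[np.sin(TH),np.cos(TH)]])
def cw(x,y): return C+RC@[x,y]
def wc(p): return RC.T@(np.array(p[:2])-C)
E
python3 - <<'E'
from h import *
print(rel([.39,-.002,.2],.0075), rel([.39,-.002,.2],.0075))
s=800/560
for p in [(462,322),(503,337),(481,391),(441,377)]: print(px2w("top",(p[0]/s-.15,p[1]/s-.15),.06).round(3))
E
```

```text
[0.3659, 0.5394, 0.0486, 0.09, 0.01, -20.99] [0.3659, 0.5394, 0.0486, 0.09, 0.01, -20.99]
[ 0.374 -0.14   0.06 ]
[ 0.344 -0.223  0.06 ]
[ 0.235 -0.177  0.06 ]
[ 0.262 -0.097  0.06 ]
```

>>> jog_arm(
  motion=[
    [[0.045,0.067,0,0,0,-2.6,0.056],[0.09,0.134,0,0,0,-5.2,0.056],[0.137,0.202,0,0,0,-7.8,0.056],[0.183,0.27,0,0,0,-10.5,0.056],[0.229,0.337,0,0,0,-13.1,0.056],[0.274,0.404,0,0,0,-15.7,0.056],[0.32,0.472,0,0,0,-18.4,0.056],[0.366,0.539,0,0,0,-21,0.056]],
  ],
)

```text
t: 0.9
eef_pos: [0.3306, 0.241, 0.2482]
ee_rot: [3.14, 0.0, 0.01]
force: [1.0, 0.5, -0.5]
width: 0.0559
```

>>> jog_arm(
  motion=[
    [[0,0,0,0,0,0,0.056]],
  ],
)

```text
t: 1.0
eef_pos: [0.3304, 0.2364, 0.2481]
ee_rot: [3.14, 0.001, 0.008]
force: [-0.7, 0.3, 0.0]
width: 0.056
```

Run:
```python
from h import *
s=arm.get_state();print(s)
print(rel([.39,-.002,.1],.0075,s),rel([.39,-.002,.034],.0075,s))
```

```text
{'t': 1.0, 'q': array([ 1.11241491e+00, -1.04519167e-01, -5.33688321e-01, -2.73627991e-04,
       -1.14323141e+00,  4.66962138e-01]), 'qd': array([ 0.02727269,  0.01734165,  0.02640473,  0.00376696,  0.02643919,
       -0.06177549]), 'joint_efforts': array([ -1.01080835, -21.21641278,  27.63186514,   6.77533373,
        -0.1839507 ,   1.33572791]), 'eef_pos': array([0.33042329, 0.23639091, 0.2481176 ]), 'ee_rot': array([3.14027216e+00, 9.44372319e-04, 8.46643287e-03]), 'force': array([-0.66691679,  0.34448539,  0.01100694]), 'moment': array([ 0.15383158, -0.11604547, -0.01942409]), 'width': 0.05597611014910939}
[0.0577, 0.2387, 0.1484, 0.08, 0.05, 0.06] [0.0578, 0.2386, 0.2144, 0.08, 0.05, 0.06]
```

>>> jog_arm(
  motion=[
    [[0.01,0.04,0,0,0,0,0.056],[0.02,0.08,0,0,0,0,0.056],[0.03,0.12,0,0,0,0,0.056],[0.04,0.16,0,0,0,0,0.056],[0.05,0.2,0,0,0,0,0.056],[0.058,0.239,0,0,0,0,0.056],[0.058,0.239,0,0,0,0,0.056],[0.058,0.239,0.04,0,0,0,0.056]],
  ],
)

```text
t: 1.8
eef_pos: [0.3937, -0.0021, 0.2116]
ee_rot: [-3.14, -0.007, 0.006]
force: [0.6, 2.0, -1.7]
width: 0.0562
```

Run:
```python
from h import *
s=arm.get_state();print(s['q'],s['eef_pos'],s['ee_rot'])
print(rel([.388,-.002,.1],.0075,s),rel([.388,-.002,.034],.0075,s))
```

```text
[ 0.50589184 -0.10314106 -0.62221664  0.00270501 -1.04452626  1.06921728] [ 0.39374556 -0.00208952  0.21164096] [-3.14019362 -0.0074362   0.00565795]
[-0.0066, 0.0, 0.1116, -0.08, -0.43, -0.11] [-0.0071, 0.0001, 0.1776, -0.08, -0.43, -0.11]
```

>>> jog_arm(
  motion=[
    [[-0.005,0,0.03,0,-0.4,0,0.056],[-0.005,0,0.06,0,-0.4,0,0.056],[-0.006,0,0.09,0,-0.4,0,0.056],[-0.006,0,0.12,0,-0.4,0,0.056],[-0.006,0,0.14,0,-0.4,0,0.056],[-0.006,0,0.155,0,-0.4,0,0.056],[-0.006,0,0.155,0,-0.4,0,0.056]],
  ],
)

```text
t: 2.5
eef_pos: [0.3876, -0.002, 0.0549]
ee_rot: [3.141, 0.003, 0.006]
force: [-0.4, 0.1, -0.0]
width: 0.056
```

Run:
```python
from h import *
import cv2
s=arm.get_state();print(s['q'],s['eef_pos'],s['ee_rot'],s['force'])
im=optics.grab_frame("scene")[:,:,::-1];cv2.imwrite("pics/s1.png",cv2.resize(im[160:310,200:400],None,fx=4,fy=4,interpolation=cv2.INTER_CUBIC))
```

```text
[ 0.51121289  0.13153809 -0.84457674 -0.00215887 -0.59795742  1.0671974 ] [ 0.3876484  -0.00196698  0.05491978] [3.14107057 0.00345385 0.00582679] [-0.35198477  0.0909915  -0.02123851]
```

View pics/s1.png

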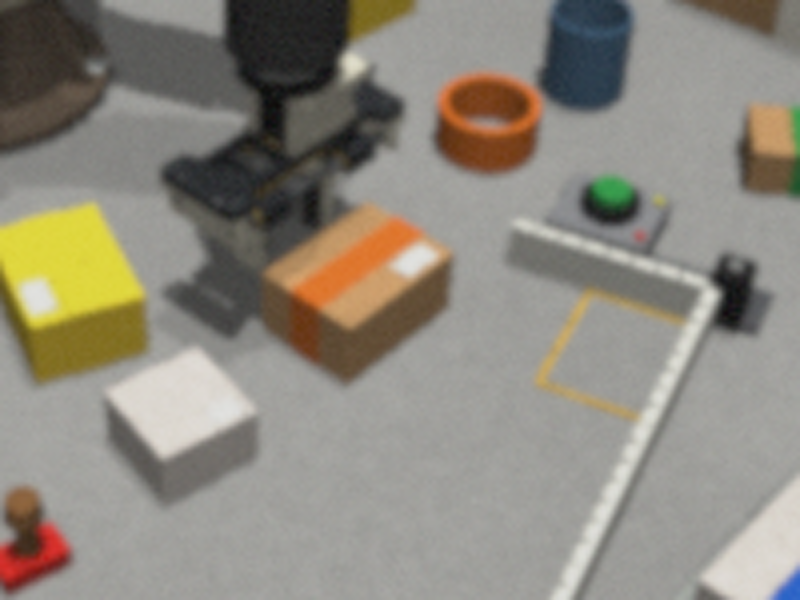

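Run:
```python
from h import *
s=arm.get_state()
print(rel([.404,-.0023,.034],.0075,s))
# path
p=np.array([.404,-.0023]);th=.0075;path=[]
ds=.008
for k in range(24):
    if len(path)>1 and th<TH: th+=.02
    th=min(th,TH)
    p=p+ds*np.array([np.cos(th),np.sin(th)]);path.append((p.copy(),th)); 
    print(k,p.round(4),round(th,3),wc(p).round(4))
# relative to start pose with yaw .0075 in tool axes
for i in range(0,24):
    base=(np.array([.404,-.0023]),.0075) if i<8 else path[7] if i<16 else path[15]
    d=path[i][0]-base[0];y=base[1]
    print(i,(np.cos(y)*d[0]+np.sin(y)*d[1]).round(4),(np.sin(y)*d[0]-np.cos(y)*d[1]).round(4),-np.degrees(path[i][1]-y).round(2))
```

```text
[0.0157, 0.0007, 0.022, -0.0, 0.11, -0.08]
0 [ 0.412  -0.0022] 0.007 [-0.2887 -0.1045]
1 [ 0.42   -0.0022] 0.007 [-0.281  -0.1066]
2 [ 0.428 -0.002] 0.028 [-0.2732 -0.1086]
3 [ 0.436  -0.0016] 0.048 [-0.2654 -0.1103]
4 [ 0.444 -0.001] 0.068 [-0.2576 -0.112 ]
5 [ 4.519e-01 -3.000e-04] 0.088 [-0.2497 -0.1134]
6 [0.4599 0.0005] 0.108 [-0.2418 -0.1147]
7 [0.4678 0.0015] 0.128 [-0.2339 -0.1159]
8 [0.4757 0.0027] 0.147 [-0.226  -0.1169]
9 [0.4836 0.004 ] 0.167 [-0.218  -0.1177]
10 [0.4915 0.0055] 0.187 [-0.21   -0.1184]
11 [0.4993 0.0072] 0.207 [-0.2021 -0.1189]
12 [0.5071 0.009 ] 0.227 [-0.1941 -0.1193]
13 [0.5149 0.0109] 0.247 [-0.1861 -0.1195]
14 [0.5226 0.0131] 0.267 [-0.1781 -0.1195]
15 [0.5303 0.0152] 0.272 [-0.1701 -0.1195]
16 [0.538  0.0174] 0.272 [-0.1621 -0.1195]
17 [0.5457 0.0195] 0.272 [-0.1541 -0.1195]
18 [0.5534 0.0217] 0.272 [-0.1461 -0.1195]
19 [0.5611 0.0238] 0.272 [-0.1381 -0.1195]
20 [0.5688 0.026 ] 0.272 [-0.1301 -0.1195]
21 [0.5765 0.0281] 0.272 [-0.1221 -0.1195]
22 [0.5842 0.0303] 0.272 [-0.1141 -0.1195]
23 [0.5919 0.0324] 0.272 [-0.1061 -0.1195]
0 0.008 0.0 -0.0
1 0.016 0.0 -0.0
2 0.024 -0.0002 -1.15
3 0.032 -0.0005 -2.29
4 0.04 -0.001 -3.44
5 0.048 -0.0016 -4.58
6 0.0559 -0.0024 -5.73
7 0.0639 -0.0034 -6.88
8 0.008 -0.0002 -1.15
9 0.016 -0.0005 -2.29
10 0.024 -0.001 -3.44
11 0.032 -0.0016 -4.58
12 0.0399 -0.0024 -5.73
13 0.0479 -0.0034 -6.88
14 0.0558 -0.0045 -8.02
15 0.0637 -0.0056 -8.28
16 0.008 -0.0 -0.0
17 0.016 -0.0 -0.0
18 0.024 -0.0 -0.0
19 0.032 -0.0 -0.0
20 0.04 -0.0 -0.0
21 0.048 -0.0 -0.0
22 0.056 -0.0 -0.0
23 0.064 -0.0 -0.0
```

>>> jog_arm(
  motion=[
    [[0,0,0.011,0,0,0,0.056],[0,0,0.021,0,0,0,0.056],[0.008,0,0.021,0,0,0,0.056],[0.016,0,0.021,0,0,0,0.056],[0.016,0,0.021,0,0,0,0.056]],
  ],
)

```text
t: 3.05
eef_pos: [0.4066, -0.0009, 0.0359]
ee_rot: [-3.141, -0.001, 0.006]
force: [0.5, -0.0, 0.2]
width: 0.0558
```

>>> jog_arm(
  motion=[
    [[0.006,0,0,0,0,0,0.056],[0.012,0,0.001,0,0,0,0.056],[0.02,0,0.002,0,0,-1.1,0.056],[0.028,0,0.002,0,0,-2.2,0.056],[0.036,-0.001,0.002,0,0,-3.3,0.056],[0.044,-0.0015,0.002,0,0,-4.4,0.056],[0.052,-0.002,0.002,0,0,-5.5,0.056],[0.06,-0.003,0.002,0,0,-6.6,0.056]],
  ],
)

```text
t: 3.85
eef_pos: [0.4673, 0.0026, 0.0339]
ee_rot: [-3.141, -0.0, 0.123]
force: [-0.6, -0.3, -0.1]
width: 0.0558
```

Run:
```python
from h import *
import cv2
s=arm.get_state();print(s['eef_pos'],s['ee_rot'],s['force'])
im=optics.grab_frame("top")[:,:,::-1];cv2.imwrite("pics/t2.png",cv2.resize(im[85:235,180:380],None,fx=4,fy=4,interpolation=cv2.INTER_CUBIC))
```

```text
[0.46725966 0.00255791 0.03388144] [-3.14079437e+00 -4.29181724e-04  1.23091951e-01] [-0.6469697  -0.29285354 -0.13788067]
```

View pics/t2.png

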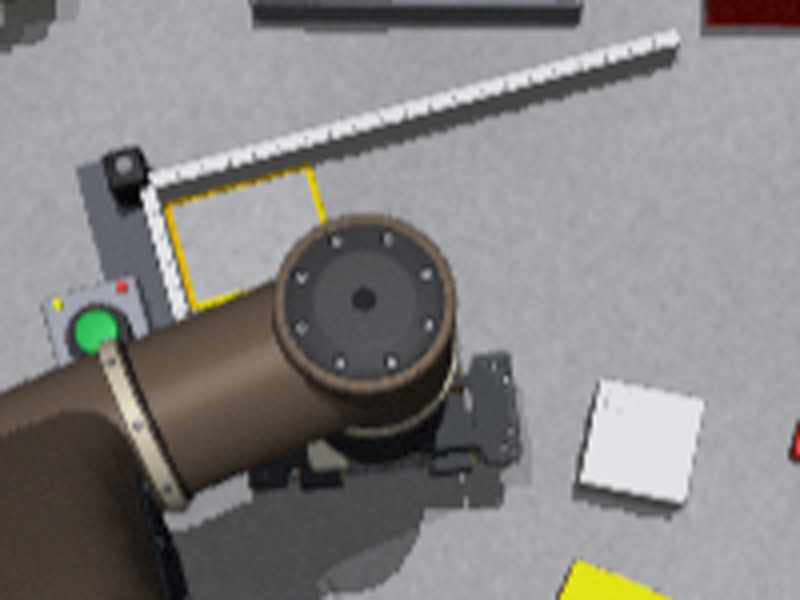

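>>> jog_arm(
  motion=[
    [[0.008,0,0,0,0,-1.1,0.056],[0.016,-0.0005,0,0,0,-2.3,0.056],[0.024,-0.001,0,0,0,-3.4,0.056],[0.032,-0.0016,0,0,0,-4.6,0.056],[0.04,-0.0024,0,0,0,-5.7,0.056],[0.048,-0.0034,0,0,0,-6.9,0.056],[0.056,-0.0045,0,0,0,-8.0,0.056],[0.064,-0.0056,0,0,0,-8.5,0.056]],
  ],
)

```text
t: 4.7
eef_pos: [0.5323, 0.0168, 0.0341]
ee_rot: [-3.141, -0.002, 0.274]
force: [-1.6, -0.6, -0.4]
width: 0.0559
```

Run:
```python
from h import *
import cv2
s=arm.get_state();print(s['eef_pos'],s['ee_rot'],s['force'],wc(s['eef_pos']))
im=optics.grab_frame("scene")[:,:,::-1];cv2.imwrite("pics/s3.png",cv2.resize(im[160:310,230:430],None,fx=4,fy=4,interpolation=cv2.INTER_CUBIC))
```

```text
[0.53230598 0.01675304 0.03414425] [-3.14102759e+00 -1.90929803e-03  2.74420030e-01] [-1.63644796 -0.56057777 -0.38150679] [-0.16770893 -0.11854893]
```

View pics/s3.png

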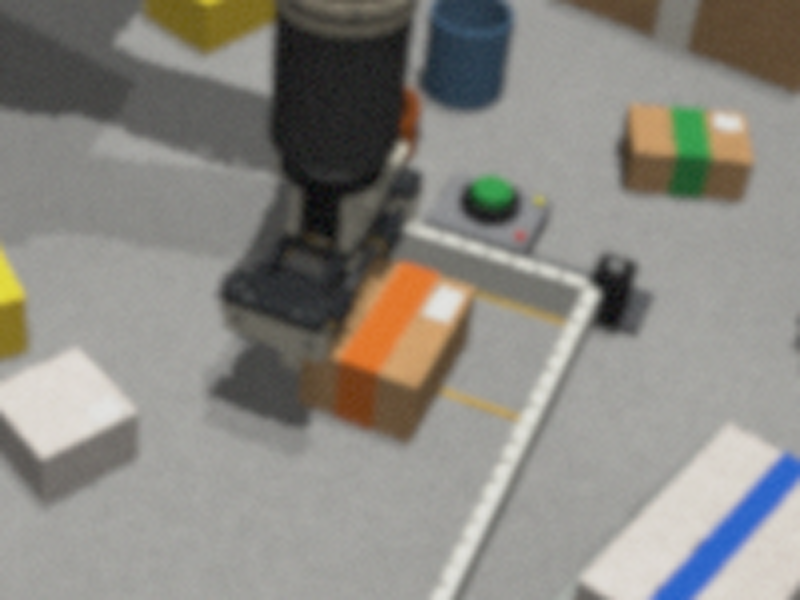

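>>> jog_arm(
  motion=[
    [[0.008,0,0,0,0,0,0.056],[0.016,0,0,0,0,0,0.056],[0.024,0,0,0,0,0,0.056],[0.032,0,0,0,0,0,0.056],[0.04,0,0,0,0,0,0.056],[0.048,0,0,0,0,0,0.056],[0.055,0,0,0,0,0,0.056],[0.06,0,0,0,0,0,0.056]],
  ],
)

```text
t: 5.55
eef_pos: [0.5922, 0.0337, 0.0344]
ee_rot: [-3.141, -0.003, 0.275]
force: [-3.0, -0.8, 0.5]
width: 0.056
```

>>> jog_arm(
  motion=[
    [[0.003,0,0,0,0,0,0.056],[0.005,0,0,0,0,0,0.056],[0.006,0,0,0,0,0,0.056]],
  ],
)

```text
t: 5.85
eef_pos: [0.5979, 0.0353, 0.0344]
ee_rot: [-3.141, -0.003, 0.275]
force: [-5.0, -1.2, 3.3]
width: 0.0557
```

Run:
```python
from h import *
import cv2
s=arm.get_state();print(s['eef_pos'],s['ee_rot'],s['force'],wc(s['eef_pos']))
im=optics.grab_frame("scene")[:,:,::-1];cv2.imwrite("pics/s4.png",cv2.resize(im[160:310,230:430],None,fx=4,fy=4,interpolation=cv2.INTER_CUBIC))
```

```text
[0.59792959 0.03531089 0.03442886] [-3.14128482e+00 -2.98664657e-03  2.75080182e-01] [-4.95925241 -1.22366651  3.27076828] [-0.09951222 -0.11830369]
```

View pics/s4.png

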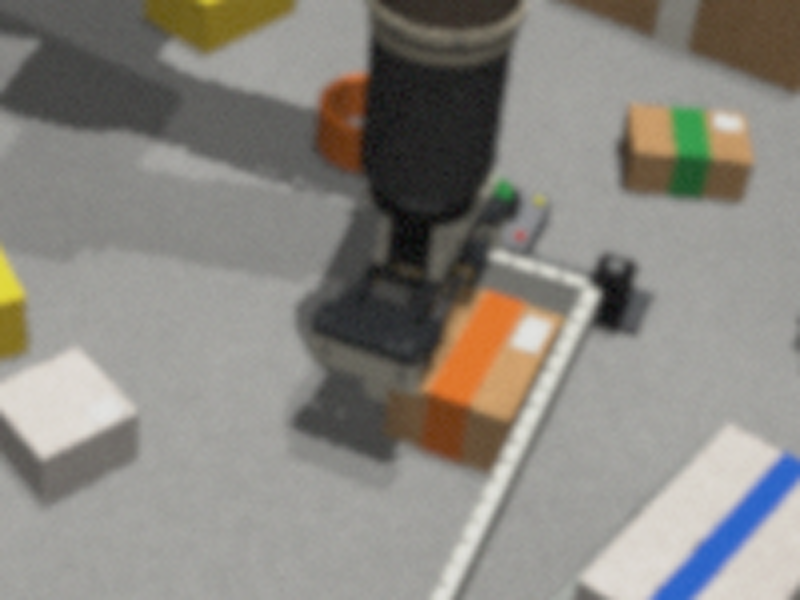

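>>> jog_arm(
  motion=[
    [[0.002,0,0,0,0,0,0.056],[0.003,0,0,0,0,0,0.056],[0.003,0,0,0,0,0,0.056]],
  ],
)

```text
t: 6.2
eef_pos: [0.598, 0.0353, 0.0344]
ee_rot: [-3.141, 0.002, 0.275]
force: [-11.5, -2.6, 8.8]
width: 0.0558
```

>>> jog_arm(
  motion=[
    [[-0.01,0,0,0,0,0,0.056],[-0.03,0,0,0,0,0,0.056],[-0.045,0,-0.03,0,0,0,0.056],[-0.06,0,-0.07,0,0,0,0.056],[-0.08,0.03,-0.11,0,0,0,0.056],[-0.1,0.07,-0.12,0,0,0,0.056],[-0.1,0.11,-0.12,0,0,0,0.03],[-0.1,0.15,-0.12,0,0,0,0.03]],
  ],
)

```text
t: 7.0
eef_pos: [0.5437, -0.1375, 0.1566]
ee_rot: [3.141, -0.003, 0.276]
force: [1.5, 0.3, -0.9]
width: 0.0451
```

Run:
```python
from h import *
import cv2
s=arm.get_state();print(s['q'],s['eef_pos'],s['ee_rot'],s['force'],wc(s['eef_pos']))
im=optics.grab_frame("top")[:,:,::-1];cv2.imwrite("pics/t5.png",cv2.resize(im[85:235,180:380],None,fx=4,fy=4,interpolation=cv2.INTER_CUBIC))
```

```text
[ 1.01503615e-01  2.49048364e-01 -3.70593926e-01  2.46035196e-04
 -9.47680368e-01  1.74505229e+00] [ 0.54368791 -0.13748721  0.15660575] [ 3.14079314 -0.00338632  0.27590416] [ 1.4938437   0.26411608 -0.90388385] [-0.1981834  -0.27017647]
```

View pics/t5.png

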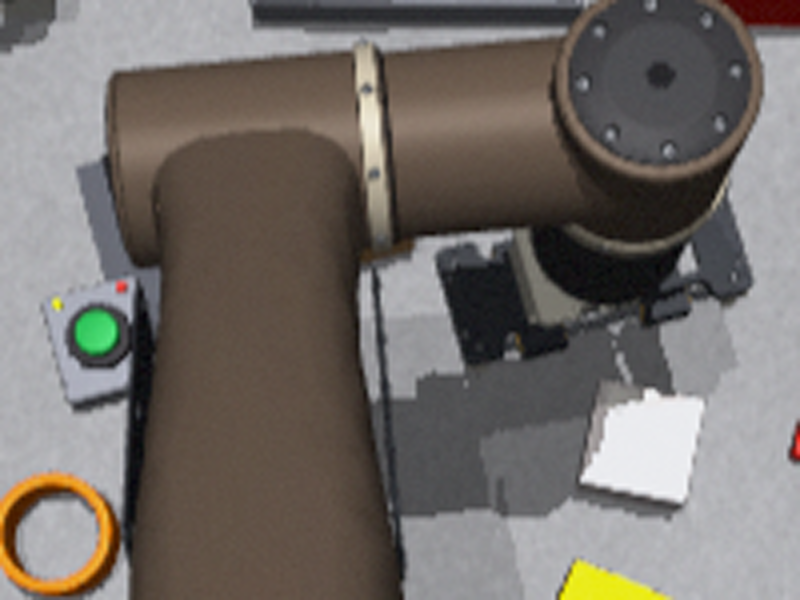

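Run:
```python
from h import *
x,y=cw(-.05,-.228);print(x,y)
print(rel([x,y,.12],TH-np.pi/2))
```

```text
0.6750923498559653 -0.05705061762468902
[0.1482, -0.0462, 0.036, 0.0, -0.17, 90.14]
```

>>> jog_arm(
  motion=[
    [[0.018,-0.006,0,0,0,8.2,0.03],[0.037,-0.012,0,0,0,16.4,0.03],[0.056,-0.018,0,0,0,24.6,0.03],[0.074,-0.023,0,0,0,32.8,0.03],[0.093,-0.029,0,0,0,41,0.03],[0.111,-0.035,0,0,0,49.2,0.03],[0.13,-0.041,0,0,0,57.4,0.03],[0.148,-0.046,0,0,0,65.6,0.03]],
  ],
)

```text
t: 7.85
eef_pos: [0.6762, -0.0565, 0.1564]
ee_rot: [-3.139, -0.004, -0.876]
force: [0.3, 1.4, 0.5]
width: 0.0299
```

Run:
```python
from h import *
x,y=cw(-.05,-.228)
print(rel([x,y,.12],TH-np.pi/2))
print(rel([x,y,.036],TH-np.pi/2))
```

```text
[-0.0004, 0.0013, 0.0364, -0.21, -0.18, 24.21]
[-0.0007, 0.0015, 0.1204, -0.21, -0.18, 24.21]
```

>>> jog_arm(
  motion=[
    [[0,0.001,0.01,-0.2,-0.2,8.2,0.03],[0,0.001,0.03,-0.2,-0.2,16.4,0.03],[0,0.001,0.055,-0.2,-0.2,24.2,0.03],[-0.001,0.0015,0.08,-0.2,-0.2,24.2,0.03],[-0.001,0.0015,0.08,-0.2,-0.2,24.2,0.03]],
  ],
)

```text
t: 8.35
eef_pos: [0.6727, -0.0567, 0.073]
ee_rot: [3.137, 0.001, -1.299]
force: [-1.2, -0.5, -0.3]
width: 0.0301
```

Run:
```python
from h import *
import cv2
s=arm.get_state();print(s['q'],s['eef_pos'],s['ee_rot'],s['force'],wc(s['eef_pos']))
x,y=cw(-.05,-.225);print(rel([x,y,.036],TH-np.pi/2))
im=optics.grab_frame("scene")[:,:,::-1];cv2.imwrite("pics/s6.png",cv2.resize(im[160:310,250:450],None,fx=4,fy=4,interpolation=cv2.INTER_CUBIC))
```

```text
[ 0.20330128  0.50677308 -0.18439332 -0.00146802 -0.88424627  0.06956017] [ 0.67268499 -0.05674661  0.07301866] [ 3.13706556e+00  1.44927223e-03 -1.29887131e+00] [-1.15182431 -0.53871939 -0.27693751] [-0.05223718 -0.22706041]
[-0.002, -0.0024, 0.037, 0.26, 0.08, -0.0]
```

View pics/s6.png

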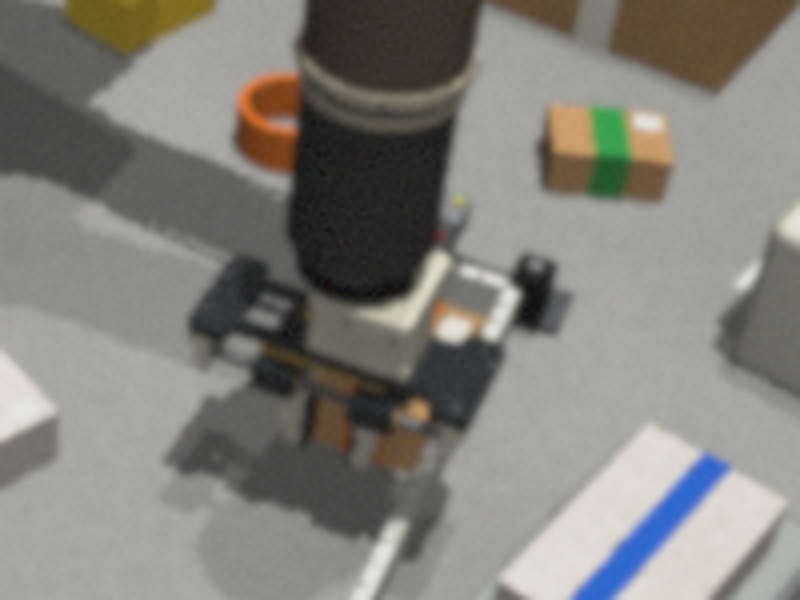

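>>> jog_arm(
  motion=[
    [[-0.001,-0.002,0.02,0.2,0,0,0.03],[-0.002,-0.002,0.038,0.2,0,0,0.03],[-0.01,-0.002,0.038,0.2,0,0,0.03],[-0.02,-0.002,0.038,0.2,0,0,0.03],[-0.028,-0.002,0.038,0.2,0,0,0.03],[-0.036,-0.002,0.038,0.2,0,0,0.03],[-0.044,-0.002,0.038,0.2,0,0,0.03],[-0.052,-0.002,0.038,0.2,0,0,0.03]],
  ],
)

```text
t: 9.2
eef_pos: [0.6625, -0.0063, 0.0389]
ee_rot: [-3.139, -0.001, -1.297]
force: [1.2, -6.9, 5.1]
width: 0.0304
```

Run:
```python
from h import *
import cv2
s=arm.get_state();print(s['eef_pos'],s['ee_rot'],s['force'],wc(s['eef_pos']))
x,y=cw(-.05,-.1335);print(rel([x,y,.036],TH-np.pi/2))
im=optics.grab_frame("scene")[:,:,::-1];cv2.imwrite("pics/s7.png",cv2.resize(im[160:310,250:450],None,fx=4,fy=4,interpolation=cv2.INTER_CUBIC))
```

```text
[ 0.66248858 -0.00626987  0.03886183] [-3.13867350e+00 -9.23679350e-04 -1.29701896e+00] [ 1.18682672 -6.87471672  5.14796658] [-0.04849772 -0.17570007]
[-0.0422, 0.0014, 0.0028, -0.17, -0.05, 0.1]
```

View pics/s7.png

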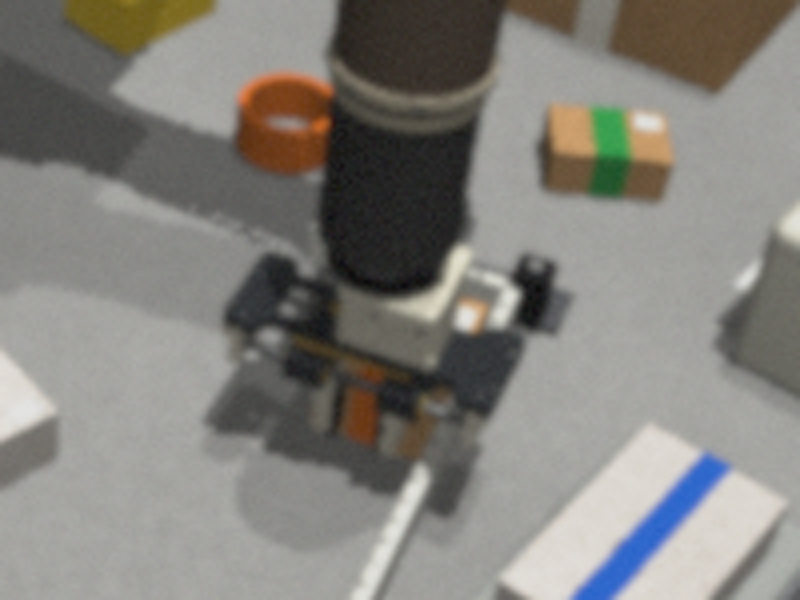

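>>> jog_arm(
  motion=[
    [[-0.006,0.001,-0.001,0,0,0,0.03],[-0.012,0.001,-0.001,0,0,0,0.03]],
  ],
)

```text
t: 9.45
eef_pos: [0.6581, 0.0065, 0.0403]
ee_rot: [-3.138, -0.001, -1.297]
force: [0.8, -3.4, 2.8]
width: 0.03
```

Run:
```python
from h import *
import cv2
s=arm.get_state();print(s['eef_pos'],s['ee_rot'],s['force'],s['moment'],wc(s['eef_pos']))
m=optics.camera_model("wrist");print(m['mount'].round(3).tolist())
im=optics.grab_frame("wrist")[:,:,::-1];cv2.imwrite("pics/w8.png",cv2.resize(im,(800,600)))
```

```text
[0.65807619 0.00649903 0.04027815] [-3.13786347e+00 -6.12485524e-04 -1.29670437e+00] [ 0.77648248 -3.41341254  2.77428846] [-1.14104498 -0.31992019 -0.04855669] [-0.04931742 -0.16221519]
[[0.0, -0.952, -0.305, 0.083], [1.0, 0.0, 0.0, -0.001], [-0.0, -0.305, 0.952, -0.137], [0.0, 0.0, 0.0, 1.0]]
```

View pics/w8.png

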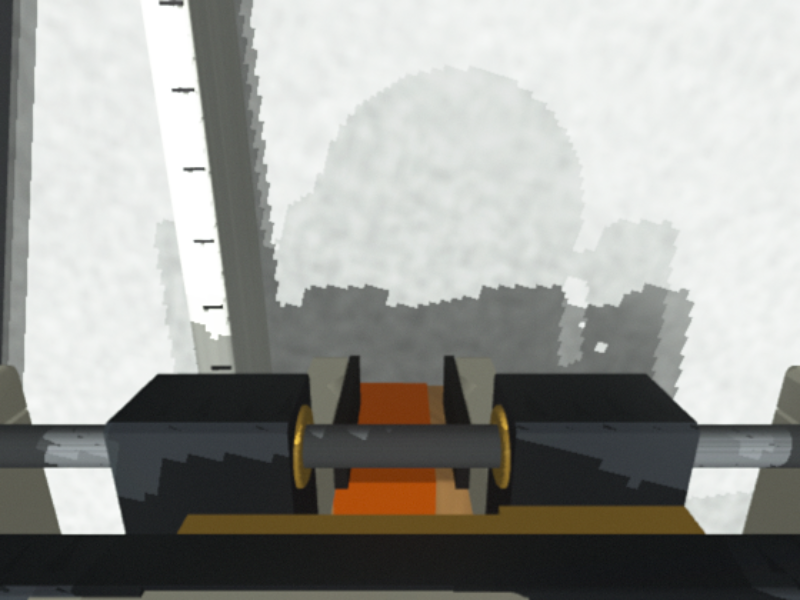

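>>> jog_arm(
  motion=[
    [[-0.006,0.001,0,0,0,0,0.03],[-0.012,0.001,0,0,0,0,0.03],[-0.018,0.001,0,0,0,0,0.03],[-0.023,0.001,0,0,0,0,0.03],[-0.027,0.001,0,0,0,0,0.03],[-0.03,0.001,0,0,0,0,0.03],[-0.032,0.001,0,0,0,0,0.03],[-0.032,0.001,0,0,0,0,0.03]],
  ],
)

```text
t: 10.3
eef_pos: [0.6486, 0.0374, 0.0403]
ee_rot: [-3.138, -0.001, -1.296]
force: [2.3, -6.0, -0.4]
width: 0.03
```

>>> jog_arm(
  motion=[
    [[-0.002,0,0,0,0,0,0.03],[-0.003,0,0,0,0,0,0.03],[-0.003,0,0,0,0,0,0.03]],
  ],
)

```text
t: 10.6
eef_pos: [0.6488, 0.0378, 0.0408]
ee_rot: [-3.137, -0.004, -1.295]
force: [6.9, -16.7, 0.4]
width: 0.0299
```

Run:
```python
from h import *
import cv2
s=arm.get_state();print(s['eef_pos'],s['ee_rot'],s['force'],s['moment'],wc(s['eef_pos']))
```

```text
[0.64881744 0.03775966 0.0407689 ] [-3.13747184 -0.00425985 -1.29478342] [  6.88596737 -16.71432284   0.38755095] [-5.71118705 -2.22922816  0.43515789] [-0.04983735 -0.12961639]
```

>>> jog_arm(
  motion=[
    [[0.01,0,0,0,0,0,0.03],[0.03,0,-0.01,0,0,0,0.03],[0.04,0,-0.05,0,0,0,0.03],[0.04,0,-0.1,0,0,0,0.03],[0.04,0,-0.14,0,0,0,0.03],[0.04,0,-0.16,0,0,0,0.03],[0.04,0,-0.16,0,0,0,0.03]],
  ],
)

```text
t: 11.3
eef_pos: [0.6607, 0.0002, 0.2052]
ee_rot: [-3.131, -0.004, -1.294]
force: [-0.0, 0.2, 0.1]
width: 0.0299
```

Run:
```python
from h import *
import cv2
s=arm.get_state();print(s['eef_pos'],s['ee_rot'],s['force'],s['moment'],wc(s['eef_pos']))
x,y=cw(-.14,-.06);print(rel([x,y,.2],TH))
im=optics.grab_frame("scene")[:,:,::-1];cv2.imwrite("pics/s9.png",cv2.resize(im[160:310,250:450],None,fx=4,fy=4,interpolation=cv2.INTER_CUBIC))
```

```text
[6.60655129e-01 2.02408763e-04 2.05231538e-01] [-3.13060873 -0.00421605 -1.29447049] [-0.00356114  0.17167966  0.05587178] [0.11724491 0.00460555 0.00504906] [-0.04852494 -0.16897317]
[-0.1094, 0.091, 0.0038, -0.31, -0.68, -89.75]
```

View pics/s9.png

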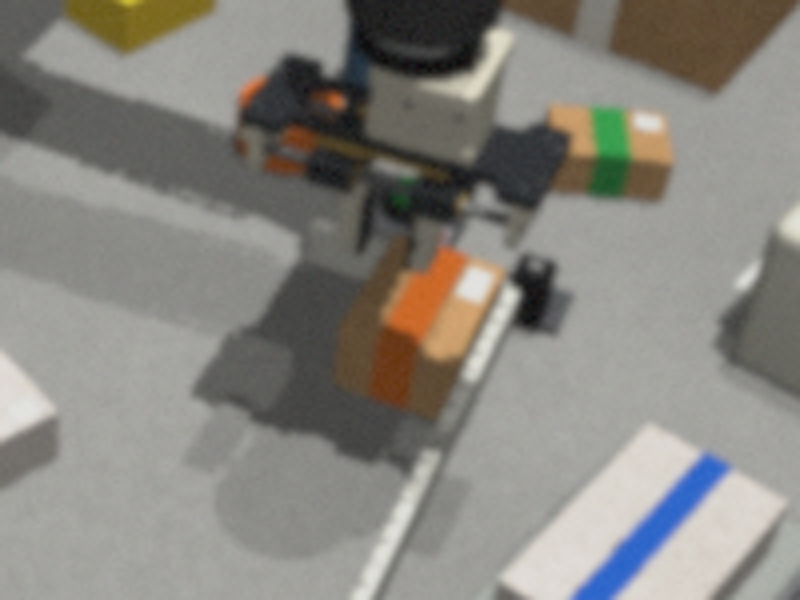

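>>> jog_arm(
  motion=[
    [[-0.014,0.011,0,0,0,-8.2,0.03],[-0.028,0.022,0,0,0,-16.4,0.03],[-0.042,0.034,0,0,0,-24.6,0.03],[-0.056,0.045,0,0,0,-32.8,0.03],[-0.07,0.057,0,0,0,-41,0.03],[-0.083,0.068,0,0,0,-49.2,0.03],[-0.096,0.08,0,0,0,-57.4,0.03],[-0.109,0.091,0,0,0,-65.6,0.03]],
  ],
)

```text
t: 12.15
eef_pos: [0.5407, 0.0805, 0.2]
ee_rot: [3.141, -0.006, -0.144]
force: [0.1, 0.1, 0.3]
width: 0.0303
```

Run:
```python
from h import *
x,y=cw(-.14,-.06);print(rel([x,y,.2],TH))
```

```text
[0.0025, -0.0005, 0.0, 0.12, -0.32, -23.85]
```

>>> jog_arm(
  motion=[
    [[0.001,0,0,0.1,-0.3,-8,0.03],[0.002,0,0,0.1,-0.3,-16,0.03],[0.002,0,0,0.1,-0.3,-23.8,0.03],[0.002,0,0,0.1,-0.3,-23.8,0.03]],
  ],
)

```text
t: 12.55
eef_pos: [0.5419, 0.0802, 0.1986]
ee_rot: [3.141, 0.002, 0.273]
force: [-0.0, -0.1, 0.8]
width: 0.0299
```

Run:
```python
from h import *
import cv2
s=arm.get_state();print(s['eef_pos'],s['ee_rot'],s['force'],wc(s['eef_pos']))
print(optics.camera_model("wrist")['mtx'])
im=optics.grab_frame("wrist")[:,:,::-1];cv2.imwrite("pics/w10.png",cv2.resize(im,(800,600)))
x,y=cw(-.118,-.06);print(rel([x,y,.036],TH,s))
```

```text
[0.54191603 0.08018352 0.19859092] [3.14131749e+00 2.18826334e-03 2.73282409e-01] [-0.02900373 -0.06749963  0.83396393] [-0.14141105 -0.06003226]
[[338.41858594   0.         280.82927003]
 [  0.         338.41858594 206.18154425]
 [  0.           0.           1.        ]]
[0.0238, -0.0, 0.1625, 0.02, 0.13, 0.07]
```

View pics/w10.png

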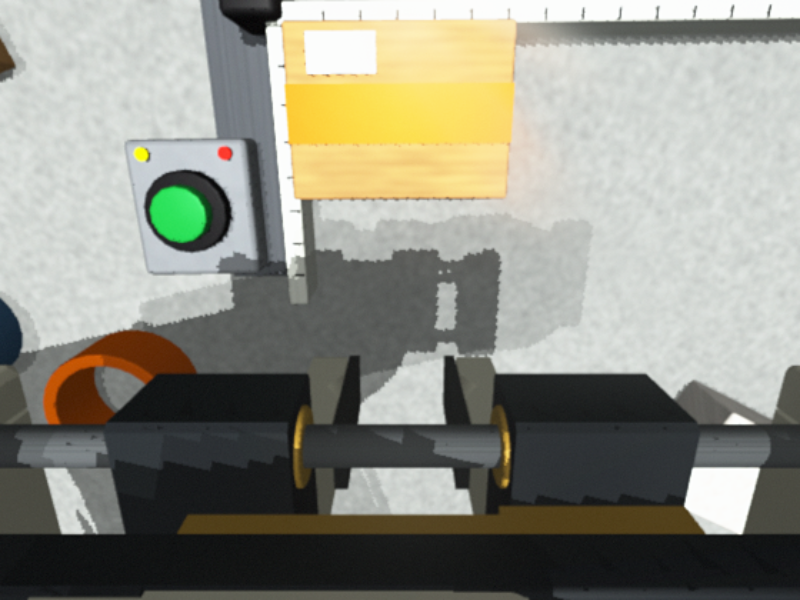

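Run:
```python
from h import *
import cv2
s=arm.get_state();m=optics.camera_model("wrist");T=m['mount'];K=m['mtx']
R=Ro.from_euler('xyz',s['ee_rot']).as_matrix()
def w(p,z):
    u=np.array([(p[0]+.5)*.7-.5,(p[1]+.5)*.7-.5,1.]);d=R@T[:3,:3]@np.linalg.inv(K)@u;o=s['eef_pos']+R@T[:3,3]
    return (o+d*(z-o[2])/d[2])[:2]
P=np.array([w(p,.06) for p in [(283,21),(516,22),(506,199),(294,198)]])
print([wc(p).round(4).tolist() for p in P],wc(P.mean(0)))
print("fence top inner back",[wc(w(p,.04)).round(4).tolist() for p in [(524,22),(799,23)]],"side inner",[wc(w(p,.04)).round(4) for p in [(303,232),(308,300)]])
b=w((177,213),.052);print("button",b,wc(b))
```

```text
[[0.0, -0.0007], [-0.0008, -0.1186], [-0.0893, -0.1191], [-0.0883, 0.0]] [-0.0446031  -0.05961207]
fence top inner back [[0.0032, -0.1272], [0.0022, -0.2766]] side inner [array([-0.1113,  0.0004]), array([-1.554e-01,  1.000e-04])]
button [0.54898775 0.21786262] [-0.09761067  0.07068526]
```

>>> jog_arm(
  motion=[
    [[0.01,0,0.05,0,0,0,0.03],[0.016,0,0.1,0,0,0,0.03],[0.018,0,0.145,0,0,0,0.03],[0.02,0,0.162,0,0,0,0.03],[0.028,0,0.162,0,0,0,0.03],[0.036,0,0.162,0,0,0,0.03],[0.042,0,0.162,0,0,0,0.03],[0.043,0,0.162,0,0,0,0.03]],
  ],
)

```text
t: 13.4
eef_pos: [0.5816, 0.0905, 0.0376]
ee_rot: [3.141, 0.006, 0.267]
force: [-10.8, -1.9, 6.1]
width: 0.03
```

>>> jog_arm(
  motion=[
    [[0.002,0,0,0,0,0,0.03],[0.002,0,0,0,0,0,0.03]],
  ],
)

```text
t: 13.6
eef_pos: [0.5818, 0.0901, 0.0385]
ee_rot: [3.141, 0.009, 0.265]
force: [-7.1, -2.7, -1.0]
width: 0.03
```

Run:
```python
from h import *
s=arm.get_state();print(s['eef_pos'],s['ee_rot'],s['force'],wc(s['eef_pos']))
```

```text
[0.58182702 0.09012206 0.03848838] [3.14086589 0.00931201 0.26476758] [-7.06672983 -2.6894818  -1.01919   ] [-0.1002973  -0.06118154]
```

>>> jog_arm(
  motion=[
    [[-0.01,0,0,0,0,0,0.03],[-0.025,0,-0.01,0,0,0,0.03],[-0.03,0,-0.05,0,0,0,0.0],[-0.03,0,-0.1,0,0,0,0.0],[-0.02,-0.04,-0.1,0,0,0,0.0],[-0.01,-0.08,-0.1,0,0,0,0.0],[0,-0.12,-0.1,0,0,0,0.0],[0,-0.13,-0.1,0,0,0,0.0]],
  ],
)

```text
t: 14.4
eef_pos: [0.5497, 0.22, 0.1406]
ee_rot: [-3.14, 0.004, 0.267]
force: [0.2, -0.9, 0.2]
width: 0.0005
```

Run:
```python
from h import *
import cv2
s=arm.get_state();print(s['eef_pos'],s['ee_rot'],s['force'],wc(s['eef_pos']),s['width'])
x,y=cw(-.099,.07);print(x,y,rel([x,y,.085],TH))
im=optics.grab_frame("wrist")[:,:,::-1];cv2.imwrite("pics/w11.png",cv2.resize(im,(800,600)))
```

```text
[0.54968931 0.21998695 0.14060701] [-3.14030434  0.00438525  0.26657155] [ 0.23166485 -0.86899241  0.23396039] [-0.09636418  0.07254301] 0.0005137158647986777
0.5478335938142378 0.21682929951184016 [-0.0024, 0.0026, 0.0556, -0.07, 0.25, -0.31]
```

View pics/w11.png

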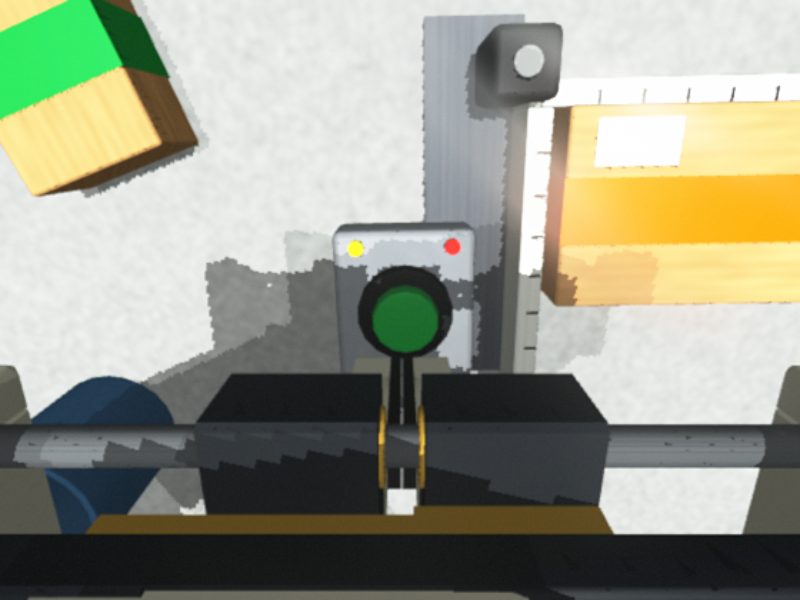

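>>> jog_arm(
  motion=[
    [[-0.001,0.001,0.02,0,0,0,0],[-0.0024,0.0026,0.04,0,0,0,0],[-0.0024,0.0026,0.056,0,0,0,0],[-0.0024,0.0026,0.063,0,0,0,0],[-0.0024,0.0026,0.067,0,0,0,0],[-0.0024,0.0026,0.07,0,0,0,0],[-0.0024,0.0026,0.073,0,0,0,0],[-0.0024,0.0026,0.073,0,0,0,0]],
  ],
)

```text
t: 15.25
eef_pos: [0.5473, 0.2162, 0.0683]
ee_rot: [-3.141, 0.005, 0.267]
force: [-2.0, -3.1, 6.2]
width: 0.0005
```

>>> jog_arm(
  motion=[
    [[0,0,0.002,0,0,0,0],[0,0,0.003,0,0,0,0],[0,0,0.003,0,0,0,0]],
  ],
)

```text
t: 15.55
eef_pos: [0.5474, 0.2162, 0.068]
ee_rot: [-3.141, 0.003, 0.268]
force: [-9.4, -3.6, 21.8]
width: 0.0005
```

Run:
```python
from h import *
import cv2
s=arm.get_state();print(s['eef_pos'],s['force'])
im=optics.grab_frame("wrist")[:,:,::-1];cv2.imwrite("pics/w12.png",cv2.resize(im,(800,600)))
```

```text
[0.54740926 0.21615384 0.06800488] [-9.42600803 -3.5762764  21.78568075]
```

View pics/w12.png

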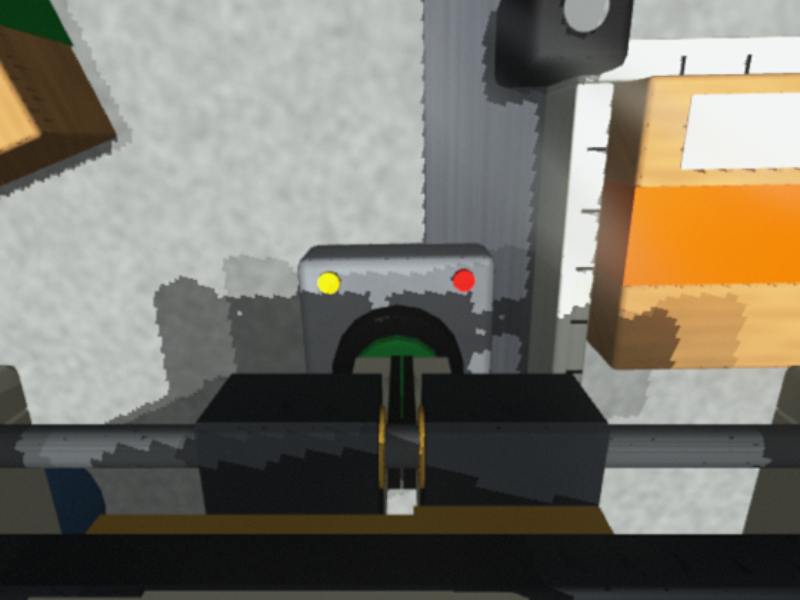

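>>> jog_arm(
  motion=[
    [[0,0,-0.01,0,0,0,0],[0,0,-0.05,0,0,0,0],[0,0,-0.1,0,0,0,0],[-0.02,0,-0.15,0,0,0,0],[-0.03,-0.04,-0.18,0,0,0,0],[-0.04,-0.08,-0.18,0,0,0,0],[-0.05,-0.13,-0.18,0,0,0,0],[-0.06,-0.17,-0.18,0,0,0,0]],
  ],
)

```text
t: 16.4
eef_pos: [0.4444, 0.3663, 0.2499]
ee_rot: [-3.138, 0.001, 0.268]
force: [0.5, -0.1, 0.5]
width: 0.0006
```

>>> jog_arm(
  motion=[
    [[-0.02,-0.05,0,0,0,0,0],[-0.04,-0.1,0,0,0,0,0],[-0.05,-0.15,0,0,0,0,0],[-0.05,-0.2,0,0,0,0,0],[-0.05,-0.2,0,0,0,0,0],[-0.05,-0.2,0,0,0,0,0]],
  ],
)

```text
t: 17.0
eef_pos: [0.3423, 0.5479, 0.2502]
ee_rot: [-3.138, 0.001, 0.27]
force: [0.2, 0.2, 0.0]
width: 0.0006
```

Run:
```python
from h import *
import cv2
s=arm.get_state();print(s['t'],s['eef_pos'],s['force'],abs(s['qd']).max())
im=optics.grab_frame("top")[:,:,::-1];cv2.imwrite("pics/t13.png",cv2.resize(im[85:235,180:380],None,fx=4,fy=4,interpolation=cv2.INTER_CUBIC));cv2.imwrite("pics/t13f.png",cv2.resize(im,(800,600),interpolation=cv2.INTER_CUBIC))
```

```text
17.0 [0.34230326 0.54792337 0.25020274] [0.18258931 0.23663382 0.02123064] 0.03854773162136371
```

View pics/t13.png

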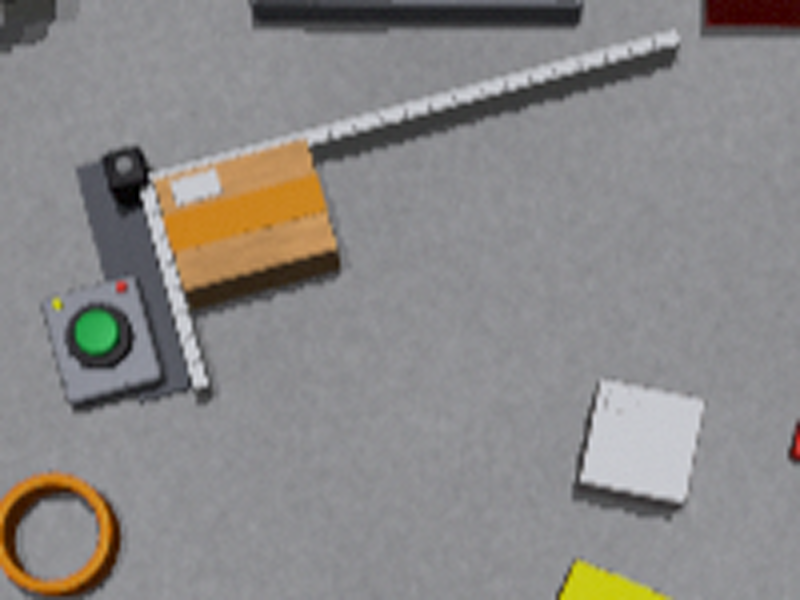

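View pics/t13f.png

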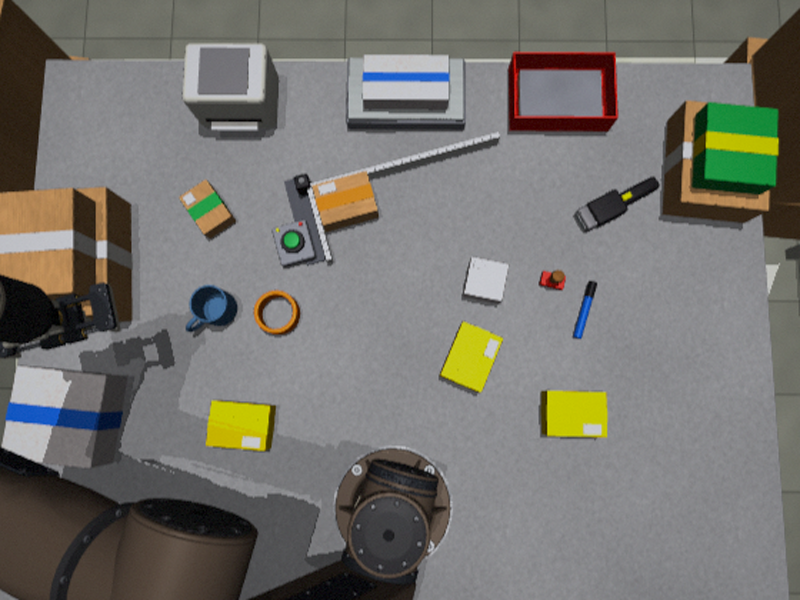

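Run:
```python
from h import *
def c(p,z): return wc(px2w("top",((p[0]+.5)/4-.5+180,(p[1]+.5)/4-.5+85),z)).round(4)
print([c(p,.06) for p in [(153,180),(306,139),(338,247),(185,289)]])
s=arm.get_state();print(s['force']);arm.job_done()
```

```text
[array([-0.0013,  0.0004]), array([-0.0004, -0.1187]), array([-0.0879, -0.1206]), array([-0.0893, -0.0024])]
[ 0.48762419 -0.76503064 -0.6454556 ]
the job is handed in; nothing more can be done
```

The parcel is seated in the measuring corner, the green button was pressed and released, and the job is handed in at about 17 s of the 61 s allowed. The hand-in reports no verdict, so the result rests on my own checks below.

**What I did:** I pushed the parcel with the fingertips, turning it as it went until its long side met the back fence. Next I pushed it along that fence to the side fence and gave it a last nudge against the back. Then I pressed the button with closed fingers and moved the arm clear.

**Last checks:**
- **Parcel position:** from the last top picture its centre is about (-0.045, -0.060) m in the corner frame, square to the fences within about 0.02 rad. Before the last nudge, the wrist camera gave the same centre.
- **Contact:** both pushes stopped against the fences where the parcel's size says they should.
- **Button:** it stopped about 6 mm down, with 22 N on the tool. It looks released in the last picture.
- **Other objects:** none of the bystanders has visibly moved. The tool was clear of everything, with force readings near zero.

**Disagreements:**
- **Corner angle:** I measured the corner turned by about 0.27 rad, while the task text says 0 to 0.2. The fences, yellow outline, button and contact positions all agreed with 0.27, so I used that.
- **Back fence:** one wrist-camera reading put its inner face 2–3 mm further back than my estimate. That would still be within tolerance.
- **Upward forces:** I saw up to 9 N upward on the tool during pushes, with no sign of the parcel lifting.

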